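# Press the tilt mount's red corner to its mark and let it spring back

### The job

Check the spring travel of the mirror mount on the lab bench: with closed fingertips gently press its red corner pad down until the tip of the yellow pointer on the far side is level with the red collar on the scale post, not past it, and keep it there for about a second. Then let go so that the plate springs fully back. Do not grip, lift or shift the mount, touch the mirror or push the grey corner down, and leave the collars and everything else where they are.

Things in the scene. Friction and masses are not known exactly. Their poses are not given: they have to be found in the camera images.
- tilt_mount: the mirror mount, loose, 2.6 kg: aluminium base 14 mm thick of two crossing 60 mm bars, x -115 to +150, y -150 to +115 mm. Origin on the bench under the pivot, z up. A blue plate 132 x 132 x 8 mm, top at 64 mm, tilts on the pivot ball 60 mm up; plate x -112 to +20, y -20 to +112. Red pad at x -90, y 0; grey pad at x 0, y +90 mm. Yaw within 0.5 rad of the world axes
- red_pad_top (a point): centre of the top face of the red round pad (24 mm across, 6 mm high) on the plate's corner: the place to press straight down; 70 mm above the bench at rest. Moves with the plate. It yields at about 3 N, takes about 7 to 9 N at the mark and about 12 N at the stop, 25 mm down
- red_pointer_tip (a point): tip of the yellow needle (6 mm thick) which sticks out of the plate on the far side of the pivot from the red pad, 118 mm from the pivot, 60 mm above the bench at rest. It rises as the red pad goes down, 1.3 mm for each mm at the pad's centre
- red_collar_centre (a point): centre of the red collar (16 mm across, 10 mm high) on the white scale post, which stands 14 mm to the side of the red side's pointer, post top 110 mm above the bench: the mark. It is set 12 to 22 mm above the pointer's rest height, differently each time. The pointer swings past beside it without touching
- tilt_red (a joint): (about the mount's y axis; only the red pad drives it) tilt of the plate at the red corner, rad: 0 at rest on its stop, grows (pointer rise = 118 mm x sin of it) as the red pad is pressed (0.11 to 0.19 at the mark), end stop at 0.28; a spring returns it
- tilt_grey (a joint): the same for the grey corner, about the mount's x axis, with its own spring; to stay at 0
- red_pad: the red pad itself, origin at the centre of its underside, fixed on the plate
- grey_collar_centre (a point): centre of the grey collar, same size, on the other scale post, beside the second yellow needle; not used now, leave alone
- mirror: round mirror, 68 mm across and 7 mm high, on the middle of the plate, its centre 66 mm from the red pad's centre; not to be touched. Origin at the centre of its underside
- flask_a: conical glass flask, 76 mm across the foot, 118 mm tall, standing between the two pointers; origin under its centre
- flask_b: a second such flask, on the left of the bench; origin under its centre
- vial_jar: small amber jar with blue cap, 44 mm across, 55 mm tall, standing beside the red corner, 120 to 150 mm from the pad's centre; origin under its centre
- beaker: glass beaker, 68 mm across, 85 mm tall, on the left; origin under its centre
- wash_bottle: white plastic bottle with red cap, 60 mm across, 150 mm tall, on the right; origin under its centre
- screwdriver: screwdriver, 170 mm long, lying on the right; origin under its middle
- stopper: black rubber stopper, 34 mm across, 26 mm tall, on the left; origin under its centre

How it is judged:
By the outcome, as a careful person would: the job done as asked, in the order asked, and still so for the second after the job is handed in, with the robot touching nothing.
It also fails if it takes over 38 s, if anything falls off the work surface, if the arm or the gripper's body presses on something with over 40 N, if the wrist force passes 120 N, or if a joint passes its speed limit or range.

### The arm

A 6-joint arm with a two-finger parallel gripper is mounted at the origin on the work surface. World frame = base frame: x ahead of the robot, y to its left, z up, the work surface at z = 0. Lengths are in mm, angles in rad, forces in N, time in s.
With the tool pointing down it reaches from about 275 to 1000 mm from the base axis. Payload 8.4 kg.
Tool frame: the origin (TCP) lies at the very end of the fingers, on their centre line; the grasp point (between the pads) lies 19 mm behind it; z points along the fingers, y is the direction in which the jaws open and shut (so a half turn about z gives the same grasp; the last joint's range is limited). The gripper opens to 85 mm and grips with 20 to 120 N. Pads are 22 mm wide; open, the fingers measure 114 mm over their backs; the gripper's body (76 mm by 85 mm) begins 54 mm behind the grasp point. The pads swing forward as they close: fully open they stand 13 mm farther back than shut.
Start: joints at [-1.161, 0.353, 1.633, -0, 1.155, -0.002], TCP at [250.161, -572.754, 231.281] pointing down, gripper open.
Joint ranges: [-2.63, 2.63], [-0.92, 2.1], [0.06, 2.66], [-1.3, 4.44], [0, 2.69], [-3.02, 3.02]. Speed limits (rad/s): [2.22, 2.22, 2.79, 3.14, 3.14, 3.14].

### API

Orientations are given as [roll, pitch, yaw] about the fixed x, y, z axes, in that order (R = Rz(yaw) Ry(pitch) Rx(roll)).
In Python, from rig import sense, grab_frame, get_calibration, sign_off, boxes_of, trace gives the robot as it stands.
- The arm moves only by the tool servo_tool, never from a script. Its argument "rows" is a list of rows, each a list of 3 entries, a list of its own where there are three numbers: the finger opening in mm, from 0 to 85.4, then the shift along the tool's x, y, z in mm, then the turn, a rotation vector about the tool's x, y, z in degrees. A call has 1 to 8 rows; each row shifts and turns the commanded pose from where the row before left it, along the tool's axes as they then stand; what a row does not reach is not made up. A row lasts 1/8 s, in which the tool goes at most 62.5 mm and 10.7 degrees, less where a joint would pass 70% of its speed; a pose out of reach is approached as far as the arm can. A call is refused whole if a number of a shift passes 62.5 or a number of a turn 10.7, either way. A call with a gripper value outside its range is refused whole. The fingers move at their own pace and stop on an object; "force" is the grip in N (left out, the last holds). Time passes only in rows, so rows that do not move let the fingers close. It gives the time, the measured TCP pose, the force and the opening at its end, in the units of the state.
- sense(): the state, without advancing time (a new reading comes with each control period).
- grab_frame(name): name is "scene" or "top" or "wrist"; returns the picture (384x512x3 uint8, blue, green, red); there is no depth.
- get_calibration(name): a dict with "intrinsics" (3x3 intrinsics, pixels), "world_to_cam" (4x4, takes a point from world to camera coordinates). Camera axes: x right, y down, z forward; pixel columns grow to the right and rows downward; lengths in mm; the calibration is good to about 2 mm. A picture is of the moment at which its call begins: read the wrist's pose just before it. get_calibration takes no time and is no camera call; for the wrist camera it gives the pose at the moment of the call.
- sign_off(): hands the job in, once; it reports no verdict.
Trained networks look in the newest picture that a camera, given by its name, has taken for a name from the list of things; names that differ only in an ending like _2 or _b are one class to them, and where a whole thing is asked for, a point or a joint stands for the part that bears it (a point fixed in the world has none). Each returns a list of dicts, best first, with "conf" (0 to 1); they miss things now and then, are a little off and sometimes report something else, mostly with a low value. They report only what shows in the picture. A call takes as long as a camera call.
- boxes_of(camera, thing): "centre" ([x, y, z] in mm, in the coordinates of the camera as it stood for that picture, good to about 4 mm: the middle of the surface that is visible of it).
- trace(camera, thing): "mask" (384x512 bool, what is visible of it).
The state is a dict: "clock": time; "qpos": joint angles; "qvel": joint speeds; "joint_efforts": joint torques, N m; "eef_pos": TCP position; "tcp_rot": TCP orientation; "contact_force": force on the tool from outside, world axes, zero at the start; "wrist_torque": the same for the moment, N m; "opening": opening from 0.0 (shut) to 1.0 (fully open).
Only numpy, scipy, OpenCV 4.12 (cv2) and the standard library are available. Lean on these libraries where they do the work, as an engineer would, in place of code of your own. Each camera call takes 0.05 s, during which the arm holds its last target. There are 200 camera calls.

## Working session

There is one attempt and no reset: what is moved stays moved. The work goes in short steps, Python scripts to look and compute and a tool call to move; the robot and the scene stay as the last step left them, time stands still between calls to the robot, and variables do not carry over. Pictures are saved under pics/ and viewed, about 8 in all and at most 12, crops included, and the job is handed in when it is done.

Besides the shell and the picture viewer there is one more tool, called after "Call:" by a JSON object that holds its "op" and its "data". servo_tool: Moves the arm, as the interface text tells. Its arguments: {"type":"object","properties":{"rows":{"type":"array","items":{"type":"array"}},"force":{"type":"number"}},"required":["rows"]}

```bash
mkdir -p pics; ls; cat > h.py <<'E'
import numpy as np, cv2
from rig import *
def ray(cam,uv):
    c=get_calibration(cam);K=np.array(c["intrinsics"]);T=np.array(c["world_to_cam"])
    R=T[:3,:3];o=-R.T@T[:3,3];d=R.T@np.linalg.inv(K)@np.array([uv[0],uv[1],1.]);return o,d
def atz(cam,uv,z):
    o,d=ray(cam,uv);return o+d*(z-o[2])/d[2]
def proj(cam,p):
    c=get_calibration(cam);K=np.array(c["intrinsics"]);T=np.array(c["world_to_cam"])
    q=K@(T[:3,:3]@np.array(p,float)+T[:3,3]);return q[:2]/q[2]
def tow(cam,p):
    T=np.array(get_calibration(cam)["world_to_cam"]);return T[:3,:3].T@(np.array(p)-T[:3,3])
E
python3 - <<'E'
from h import *
s=sense();print(s["clock"],s["eef_pos"],s["tcp_rot"],s["contact_force"])
for n in ("scene","top"):
    f=grab_frame(n);cv2.imwrite(f"pics/{n}0.png",f)
    for t in ("red_pad","red_pad_top","red_pointer_tip","red_collar_centre","grey_collar_centre","mirror","tilt_mount","vial_jar","flask_a"):
        try:
            for b in boxes_of(n,t)[:2]:
                w=tow(n,b["centre"]);print(n,t,round(b["conf"],2),w.round(0),proj(n,w).round(0))
        except Exception as e: print(t,e)
print(sense()["clock"])
E
```

```text
pics
0.0 [ 249.94200088 -572.32974051  230.57306969] [-3.14020975e+00 -8.69450955e-06  4.11750889e-01] [1.60347861e-04 6.92108714e-01 7.87087353e-01]
scene red_pointer_tip 0.97 [548.  34.  64.] [284. 195.]
scene red_pointer_tip 0.52 [566.  -6.  13.] [272. 216.]
scene grey_collar_centre 0.17 [653. 428.  62.] [426. 194.]
scene mirror 0.82 [532.  42.  62.] [285. 193.]
scene tilt_mount 0.9 [566.  -5.  13.] [273. 216.]
scene vial_jar 0.51 [ 496. -135.   34.] [222. 204.]
scene vial_jar 0.49 [488. 434.  44.] [393. 172.]
scene flask_a 0.84 [489. 433.  45.] [393. 172.]
scene flask_a 0.61 [ 647. -116.   44.] [242. 231.]
top red_pad_top 0.41 [473.   4.  68.] [240. 209.]
top red_pointer_tip 0.68 [529.  35.  63.] [229. 190.]
top grey_collar_centre 0.43 [475.   4.  67.] [240. 209.]
top mirror 0.98 [527.  40.  70.] [227. 190.]
top tilt_mount 0.58 [540.  -6.  62.] [243. 186.]
top vial_jar 0.61 [539.  -2.  60.] [242. 186.]
top vial_jar 0.52 [ 475. -124.   57.] [286. 208.]
top flask_a 0.78 [475. 432.  52.] [ 88. 213.]
1.0
```

```bash
python3 - <<'E'
import cv2,numpy as np
a=cv2.imread("pics/scene0.png")[130:270,170:350];b=cv2.imread("pics/top0.png")[110:250,160:340]
cv2.imwrite("pics/c0.png",np.hstack([cv2.resize(x,(400,311),interpolation=cv2.INTER_CUBIC) for x in(a,b)]))
E
```

```text
(no output)
```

View pics/c0.png

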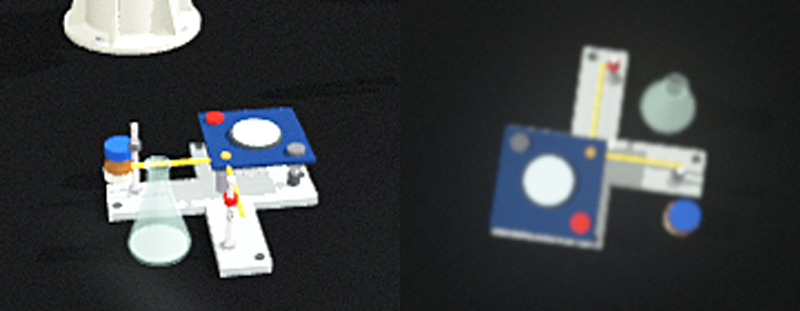

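View pics/scene0.png

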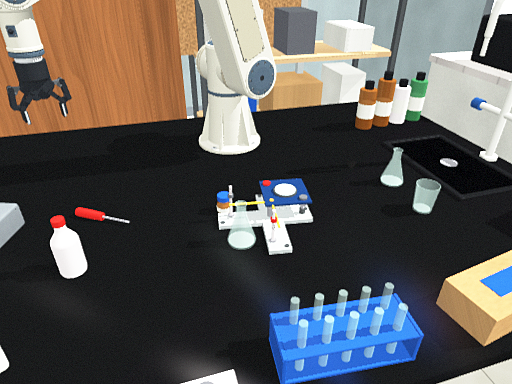

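```bash
python3 - <<'E'
from h import *
from scipy.spatial.transform import Rotation as Ro
f=cv2.imread("pics/top0.png");h=cv2.cvtColor(f,cv2.COLOR_BGR2HSV)
sub=np.zeros(h.shape[:2],bool);sub[110:250,160:340]=1
def blobs(m,n):
    k,l,st,c=cv2.connectedComponentsWithStats((m&sub).astype(np.uint8))
    for i in range(1,k):
        if st[i,4]>=4: print(n,st[i],c[i].round(1),[atz("top",c[i],z).round(0)[:2] for z in (64,70,80)])
blobs(((h[...,0]<8)|(h[...,0]>172))&(h[...,1]>140)&(h[...,2]>100),"red")
blobs((h[...,0]>15)&(h[...,0]<32)&(h[...,1]>110)&(h[...,2]>100),"yel")
blobs((h[...,0]>105)&(h[...,0]<125)&(h[...,1]>120)&(h[...,2]>50),"blue")
o,d=ray("top",(256,192));print("top cam",o.round(),d.round(2))
o,d=ray("scene",(256,192));print("scene cam",o.round(),d.round(2))
s=sense();T=np.array(get_calibration("wrist")["world_to_cam"]);print(get_calibration("wrist")["intrinsics"])
R=Ro.from_euler("xyz",s["tcp_rot"]).as_matrix()
print("cam in tool",(R.T@(-T[:3,:3].T@T[:3,3]-s["eef_pos"])).round(1),"\n",(R.T@T[:3,:3].T).round(3),"\n toolR",R.round(2))
E
```

```text
red [237 206   9   9  56] [240.7 209.9] [array([472.,   3.]), array([471.,   2.]), array([471.,   2.])]
yel [245 178   2   2   4] [245.5 178.5] [array([560., -13.]), array([559., -13.]), array([557., -13.])]
yel [254 180  18   3  24] [262.8 180.9] [array([552., -61.]), array([551., -61.]), array([550., -60.])]
blue [ 200  167   52   50 1224] [223.6 192.9] [array([520.,  50.]), array([520.,  49.]), array([519.,  49.])]
blue [281 199  15  15 172] [288.4 206.2] [array([ 479., -130.]), array([ 479., -130.]), array([ 478., -129.])]
blue [243 214   4   4   8] [245.  215.6] [array([456.,  -9.]), array([455.,  -9.]), array([455.,  -9.])]
top cam [ 397.  -22. 1083.] [ 0.12 -0.02 -0.99]
scene cam [1388. -306.  639.] [-0.81  0.25 -0.53]
[[279.76310624   0.         255.04078638]
 [  0.         279.76310624 186.75975541]
 [  0.           0.           1.        ]]
cam in tool [  77.     0.7 -142.8] 
 [[-0.001 -0.955 -0.298]
 [ 1.    -0.    -0.001]
 [ 0.    -0.298  0.955]] 
 toolR [[ 0.92  0.4  -0.  ]
 [ 0.4  -0.92  0.  ]
 [-0.   -0.   -1.  ]]
```

Call:
{"op": "servo_tool", "data": {"rows": [[0, [42, -36, 2], [0, 0, 0]], [0, [42, -36, 2], [0, 0, 0]], [0, [42, -36, 2], [0, 0, 0]], [0, [42, -36, 2], [0, 0, 0]], [0, [42, -36, 2], [0, 0, 0]], [0, [42, -36, 2], [0, 0, 0]], [0, [42, -36, 2], [0, 0, 0]], [0, [42, -36, 2], [0, 0, 0]]]}}

```text
clock: 2.0
eef_pos: [443.5, -172.7, 215.6]
tcp_rot: [3.141, -0.001, 0.412]
contact_force: [1.3, -0.2, -0.6]
opening: 0.005
```

Call:
{"op": "servo_tool", "data": {"rows": [[0, [42, -36, 0], [0, 0, 8]], [0, [50, -10, 0], [0, 0, 8]], [0, [10, 0, 0], [0, 0, 8]], [0, [0, 0, 0], [0, 0, 8]], [0, [0, 0, 0], [0, 0, 0]]]}}

```text
clock: 2.62
eef_pos: [522.3, -100.0, 215.2]
tcp_rot: [-3.142, 0.0, -0.145]
contact_force: [-0.4, 0.7, 0.3]
opening: 0.002
```

Call:
{"op": "servo_tool", "data": {"rows": [[0, [-20, -35, 0], [0, 0, 1]], [0, [0, -35, 0], [0, 0, 0]], [0, [0, 0, 0], [0, 0, 0]]]}}

```text
clock: 3.0
eef_pos: [513.3, -26.7, 215.5]
tcp_rot: [-3.141, -0.0, -0.159]
contact_force: [1.0, 0.3, 0.3]
opening: -0.001
```

```bash
python3 - <<'E'
from h import *
print(sense()["eef_pos"])
n="wrist";f=grab_frame(n);cv2.imwrite("pics/w1.png",f)
np.savez("w1.npz",**get_calibration(n))
for t in ("red_pad_top","red_pointer_tip","red_collar_centre","mirror"):
    for b in boxes_of(n,t)[:2]:
        w=tow(n,b["centre"]);print(n,t,round(b["conf"],2),w.round(0),proj(n,w).round(0))
E
```

```text
[513.3431277  -26.67474668 215.51658785]
wrist red_pad_top 0.72 [475.   0.  67.] [235. 211.]
wrist red_pointer_tip 0.85 [534.  28.  66.] [200. 164.]
wrist red_collar_centre 0.57 [667. -48.  85.] [248.   4.]
wrist mirror 0.9 [528.  37.  70.] [192. 172.]
```

View pics/w1.png

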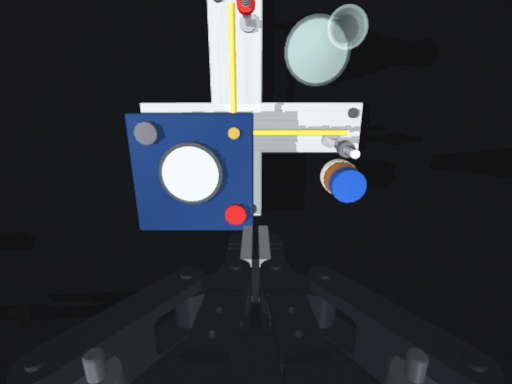

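Call:
{"op": "servo_tool", "data": {"rows": [[0, [15, 0, 45], [0, 0, 0]], [0, [15, 0, 45], [0, 0, 0]], [0, [0, 0, 0], [0, 10, 0]], [0, [0, 0, 0], [0, 10, 0]], [0, [0, 0, 0], [0, 10, 0]], [0, [0, 0, 0], [0, 10, 0]], [0, [0, 0, 0], [0, 10, 0]], [0, [0, 0, 0], [0, 0, 0]]]}}

```text
clock: 4.25
eef_pos: [546.3, -49.3, 143.1]
tcp_rot: [3.086, -0.574, -0.171]
contact_force: [0.4, -0.1, -0.5]
opening: -0.001
```

```bash
python3 - <<'E'
from h import *
print(sense()["eef_pos"])
n="wrist";f=grab_frame(n);cv2.imwrite("pics/w2.png",f)
np.savez("w2.npz",**get_calibration(n))
cv2.imwrite("pics/w2b.png",cv2.resize(f[:260,130:390],(780,600) if 0 else (600,600),interpolation=cv2.INTER_CUBIC))
print(ray(n,(256,100)),proj(n,(675,-33,60)))
for b in boxes_of(n,"red_collar_centre")[:2]:
        w=tow(n,b["centre"]);print(round(b["conf"],2),w.round(0),proj(n,w).round(0))
E
```

```text
[546.31260789 -49.28808117 143.05045309]
(array([535.84074322, -39.3296724 , 303.8418984 ]), array([ 0.54619383, -0.15695985, -0.87932999])) [207.90173743 118.88589606]
0.52 [670. -44.  85.] [218. 108.]
```

View pics/w2b.png

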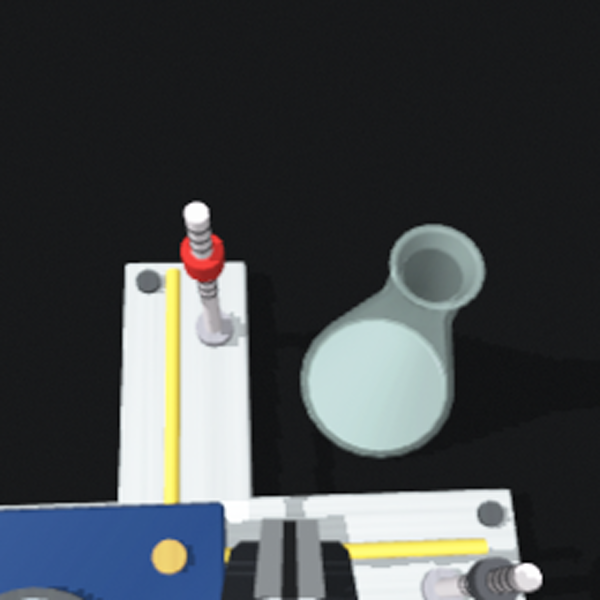

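```bash
python3 - <<'E'
from h import *
print(sense()["qpos"])
E
```

```text
[-1.17398465e-03  1.83354529e-01  2.28261211e+00 -9.00745024e-01
  1.87205450e-01  2.60795695e+00]
```

```bash
cat > m.py <<'E'
from h import *
from scipy.optimize import least_squares
def P(c,p):
    q=c["intrinsics"]@(c["world_to_cam"][:3,:3]@np.array(p,float)+c["world_to_cam"][:3,3]);return q[:2]/q[2]
def Z(c,uv,z):
    R=c["world_to_cam"][:3,:3];o=-R.T@c["world_to_cam"][:3,3];d=R.T@np.linalg.inv(c["intrinsics"])@np.array([*uv,1.]);return o+d*(z-o[2])/d[2]
def masks(f):
    h=cv2.cvtColor(f,cv2.COLOR_BGR2HSV).astype(int);H,S,V=h[...,0],h[...,1],h[...,2]
    return {"red":((H<8)|(H>172))&(S>140)&(V>90),"yel":(H>18)&(H<35)&(S>110)&(V>90),"blue":(H>100)&(H<125)&(S>140)&(V>50)}
def blobs(m,mn=15):
    k,l,st,c=cv2.connectedComponentsWithStats(m.astype(np.uint8));return [(st[i],c[i].round(2)) for i in range(1,k) if st[i,4]>=mn]
E
python3 - <<'E'
from m import *
for n in("w1","w2"):
    c=dict(np.load(n+".npz"));m=masks(cv2.imread(f"pics/{n}.png"))
    for k,z in(("red",70),("yel",60)):
        for st,ce in blobs(m[k]):
            mid=(st[0]+st[2]/2-.5,st[1]+st[3]/2-.5)
            print(n,k,st,ce,Z(c,ce,z).round(1),Z(c,mid,z).round(1),"top",Z(c,(mid[0],st[1]-.5),z).round(1))
c=dict(np.load("w2.npz"))
print("base14",Z(c,(223.2,142),14).round(1),"top110",Z(c,(215.4,91),110).round(1))
for st,ce in blobs(masks(cv2.imread("pics/w2.png"))["red"]):
    # best z of collar on the vertical through post
    for x in (Z(c,(223.2,142),14),Z(c,(215.4,91),110)):
        print([(z,P(c,(x[0],x[1],z)).round(1)) for z in range(70,86,3)])
# expected needle tip
E
```

```text
w1 red [237   0  18  15 164] [245.73   7.39] [668.8 -44.3  70. ] [669.1 -44.2  70. ] top [674.9 -45.2  70. ]
w1 red [225 204  21  21 336] [235.22 214.07] [472.7   1.3  70. ] [472.8   1.5  70. ] top [485.1  -0.8  70. ]
w1 yel [229   3   7 110 541] [232.15  56.68] [632.3 -24.3  60. ] [631.6 -24.   60. ] top [677.5 -32.6  60. ]
w1 yel [229 127  11  12  99] [233.66 132.76] [560.  -12.4  60. ] [560.2 -12.8  60. ] top [566.3 -13.9  60. ]
w1 yel [253 130  94   5 469] [299.4 132. ] [549.7 -80.8  60. ] [549.7 -81.   60. ] top [552.3 -81.2  60. ]
w2 red [208 101  19  21 226] [217.75 112.29] [674.5 -43.3  70. ] [675.9 -42.8  70. ] top [686.9 -44.7  70. ]
w2 yel [202 117   6 101 566] [204.43 166.03] [628.1 -22.4  60. ] [627.1 -22.3  60. ] top [678.1 -30.2  60. ]
w2 yel [197 234  14  14 157] [203.27 240.67] [561.6 -11.1  60. ] [561.7 -11.3  60. ] top [567.6 -12.2  60. ]
w2 yel [279 234  62   8 380] [309.95 237.45] [ 546.2 -101.9   60. ] [ 546.2 -101.5   60. ] top [ 549.6 -102.3   60. ]
base14 [669.8 -44.1  14. ] top110 [669.6 -43.9 110. ]
[(70, array([219.4, 116.6])), (73, array([219.1, 114.9])), (76, array([218.9, 113.2])), (79, array([218.6, 111.4])), (82, array([218.4, 109.7])), (85, array([218.1, 107.8]))]
[(70, array([219.3, 116.8])), (73, array([219. , 115.1])), (76, array([218.8, 113.4])), (79, array([218.5, 111.6])), (82, array([218.2, 109.9])), (85, array([218., 108.]))]
```

Call:
{"op": "servo_tool", "data": {"rows": [[0, [-20, 0, 5], [0, 0, 0]], [0, [-20, 0, 5], [0, 0, 0]], [0, [-18, 0, 6], [0, 0, 0]], [0, [0, 0, 0], [0, 0, 0]]]}}

```text
clock: 4.85
eef_pos: [509.4, -44.5, 112.3]
tcp_rot: [3.09, -0.55, -0.173]
contact_force: [0.4, -0.4, 0.0]
opening: 0.003
```

```bash
cat >> m.py <<'E'
def fit(c,m,xy):
    st,ce=min(blobs(m),key=lambda b:np.hypot(*(b[1]-P(c,(*xy,77)))))
    a=np.linspace(0,2*np.pi,60)
    def e(p):
        x,y,z=p;q=np.array([P(c,(x+8*np.cos(t),y+8*np.sin(t),z+s)) for t in a for s in(-5,5)])
        return np.r_[q.min(0)-(st[:2]-.5),q.max(0)-(st[:2]+st[2:4]-.5),.3*(x-xy[0]),.3*(y-xy[1])]
    r=least_squares(e,[*xy,77]);return st,ce,r.x.round(2),r.fun.round(2)
E
python3 - <<'E'
from m import *
print(sense()["eef_pos"],sense()["tcp_rot"],sense()["qpos"])
f=grab_frame("wrist");cv2.imwrite("pics/w3.png",f);np.savez("w3.npz",**get_calibration("wrist"))
for n in("w2","w3"):
    c=dict(np.load(n+".npz"));m=masks(cv2.imread(f"pics/{n}.png"));print(n,fit(c,m["red"],(669.7,-44)))
for st,ce in blobs(m["yel"]): print(st,ce,Z(c,ce,60).round(1),"tip",Z(c,(st[0]+st[2]/2,st[1]-.5),60).round(1))
cv2.imwrite("pics/w3b.png",cv2.resize(f[:200,150:350],(600,600),interpolation=cv2.INTER_CUBIC))
E
```

```text
[509.40762205 -44.51313396 112.26037048] [ 3.09008033 -0.55024226 -0.17256344] [ 0.00624379  0.2049319   2.35982411 -1.29122469  0.14990427  3.01281152]
w2 (array([208, 101,  19,  21, 226], dtype=int32), array([217.75, 112.29]), array([670.34, -42.89,  79.  ]), array([ 0.11, -0.37, -0.01,  0.42,  0.19,  0.33]))
w3 (array([202,  35,  21,  24, 323], dtype=int32), array([212.67,  48.48]), array([671.17, -43.05,  80.27]), array([ 0.01, -0.76,  0.08,  0.87,  0.44,  0.29]))
[195  56   8 108 672] [198.41 109.95] [628.6 -22.2  60. ] tip [681.6 -30.7  60. ]
[190 179  15  15 187] [196.82 186.19] [563.4 -11.1  60. ] tip [569.5 -12.5  60. ]
[223 180 125  11 860] [284.02 185.53] [551.  -78.6  60. ] tip [555.7 -80.9  60. ]
```

View pics/w3b.png

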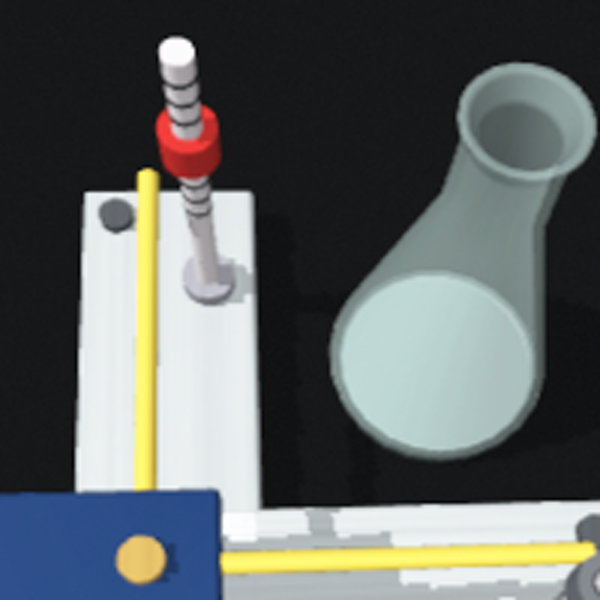

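```bash
python3 - <<'E'
from m import *
c=dict(np.load("w3.npz"))
f=cv2.imread("pics/w3.png")
print("base14",Z(c,(219.7,93),14).round(1),Z(c,(219.7,94),14).round(1),"top110",Z(c,(209.1,15),110).round(1),Z(c,(209.1,16),110).round(1))
m=masks(f)["red"]
for xy in ((669.7,-44),(671,-43.5),(672.5,-43.5)): print(xy,fit(c,m,xy)[2:], P(c,(*xy,110)).round(1),P(c,(*xy,14)).round(1))
g=cv2.cvtColor(f,cv2.COLOR_BGR2GRAY)
print(g[8:30,209]);print(g[84:106,219])
E
```

```text
base14 [671.2 -43.9  14. ] [670.1 -43.7  14. ] top110 [672. -44. 110.] [671.1 -43.9 110. ]
(669.7, -44) (array([671.17, -43.05,  80.27]), array([ 0.01, -0.76,  0.08,  0.87,  0.44,  0.29])) [209.6  17.6] [220.1  94.3]
(671, -43.5) (array([672.22, -43.07,  79.08]), array([ 0.05, -0.69, -0.  ,  0.79,  0.36,  0.13])) [208.6  16.2] [219.4  93.3]
(672.5, -43.5) (array([673.45, -43.12,  77.68]), array([ 0.12, -0.61, -0.08,  0.69,  0.28,  0.11])) [208.3  14.5] [219.1  92. ]
[ 23  24  23  23 139 245 251 251 251 251 251 251 251 236 182 161 162 164
 165 166 112  66]
[160 160 161 161 161 161 161 162 162 162 173 192 198 198 199 147 111 134
 218 231 231 231]
```

Call:
{"op": "servo_tool", "data": {"rows": [[0, [20, 0, -15], [0, 0, 0]], [0, [20, 0, -15], [0, 0, 0]], [0, [0, 0, 0], [0, -8, 0]], [0, [0, 0, 0], [0, -8, 0]], [0, [0, 0, 0], [0, -8, 0]], [0, [0, 0, 0], [0, -8, 0]], [0, [0, 0, 0], [0, 0, 0]]]}}

```text
clock: 5.78
eef_pos: [528.3, -54.4, 149.9]
tcp_rot: [3.079, -0.06, -0.211]
contact_force: [-0.6, -0.1, -0.9]
opening: 0.001
```

```bash
cat > goal.py <<'E'
import sys
from h import *
from scipy.spatial.transform import Rotation as Ro
s=sense();R=Ro.from_euler("xyz",s["tcp_rot"]);G=Ro.from_euler("xyz",[np.pi,0,-0.17])
p=np.array([float(v) for v in sys.argv[1:4]])
print("pos",s["eef_pos"].round(1),"q",s["qpos"].round(2),"shift",R.inv().apply(p-s["eef_pos"]).round(1),"turn",np.degrees((R.inv()*G).as_rotvec()).round(1))
E
python3 goal.py 472 1.5 120
```

```text
pos [528.3 -54.4 149.9] q [-0.06  0.28  1.95 -0.09  0.87  1.78] shift [-68.4 -44.4  23.1] turn [ 3.7 -3.3 -2.4]
```

Call:
{"op": "servo_tool", "data": {"rows": [[0, [-23, -15, 8], [3.7, -3.3, -2.4]], [0, [-23, -15, 8], [0, 0, 0]], [0, [-23, -15, 8], [0, 0, 0]], [0, [0, 0, 0], [0, 0, 0]]]}}

```text
clock: 6.28
eef_pos: [463.7, 2.8, 122.3]
tcp_rot: [3.141, 0.002, -0.169]
contact_force: [0.2, -0.4, -0.2]
opening: 0.003
```

```bash
python3 goal.py 472 1.5 80; python3 - <<'E'
from m import *
f=grab_frame("wrist");cv2.imwrite("pics/w4.png",f);c=get_calibration("wrist");c={k:np.array(v) for k,v in c.items()}
for st,ce in blobs(masks(f)["red"]): print(st,ce,Z(c,ce,70).round(1))
g=grab_frame("scene");cv2.imwrite("pics/s1.png",g);c={k:np.array(v) for k,v in get_calibration("scene").items()}
u=P(c,(676,-33,60));print("scene tip rest",u,"lvl",P(c,(676,-33,79)),"collar",P(c,(670.5,-44,79.5)),"pad",P(c,(472,1.5,70)))
m=masks(g)
for k in("red","yel"):
  for st,ce in blobs(m[k],3):
    if 150<ce[0]<350 and 130<ce[1]<270: print(k,st,ce)
E
```

```text
pos [463.7   2.8 122.3] q [ 0.    0.25  2.07 -0.    0.83  1.74] shift [ 8.5 -0.2 42.3] turn [0.1 0.1 0.1]
[238 181  32  31 774] [253.54 195.94] [474.3   1.9  70. ]
scene tip rest [277.04879571 226.91221994] lvl [277.30085139 220.81623039] collar [272.40736583 220.15046879] pad [265.09301756 182.00830106]
red [263 180   8   6  40] [266.02 182.42]
red [271 217   6   6  24] [273.38 219.88]
yel [269 199   5   2   8] [271.   199.62]
yel [247 201  18   4  45] [254.07 202.38]
yel [229 203   6   3  13] [231.62 204.  ]
yel [272 205   3   4   9] [272.67 206.56]
yel [275 213   5  15  21] [277.1  220.24]
```

Call:
{"op": "servo_tool", "data": {"rows": [[0, [9, 0, 15], [0, 0, 0]], [0, [0, 0, 15], [0, 0, 0]], [0, [0, 0, 14], [0, 0, 0]], [0, [0, 0, 0], [0, 0, 0]]]}}

```text
clock: 6.88
eef_pos: [473.6, 0.3, 77.3]
tcp_rot: [3.14, 0.005, -0.17]
contact_force: [-0.9, 0.5, -0.1]
opening: 0.001
```

Call:
{"op": "servo_tool", "data": {"rows": [[0, [0, 0, 2.5], [0, 0, 0]], [0, [0, 0, 2.5], [0, 0, 0]], [0, [0, 0, 2.5], [0, 0, 0]], [0, [0, 0, 2], [0, 0, 0]], [0, [0, 0, 0], [0, 0, 0]]]}}

```text
clock: 7.5
eef_pos: [474.9, 0.5, 69.6]
tcp_rot: [3.141, 0.002, -0.17]
contact_force: [-0.1, -0.3, 1.8]
opening: 0.002
```

Call:
{"op": "servo_tool", "data": {"rows": [[0, [-1, 0, 1], [0, 0, 0]], [0, [0, 0, 1.5], [0, 0, 0]], [0, [0, 0, 1.5], [0, 0, 0]], [0, [0, 0, 1.5], [0, 0, 0]], [0, [0, 0, 1.5], [0, 0, 0]], [0, [0, 0, 0], [0, 0, 0]], [0, [0, 0, 0], [0, 0, 0]]]}}

```text
clock: 8.38
eef_pos: [474.3, 0.6, 62.7]
tcp_rot: [3.141, 0.001, -0.17]
contact_force: [1.6, -0.9, 7.0]
opening: -0.001
```

```bash
cat > look.py <<'E'
import sys
from m import *
S=[];
g=grab_frame("scene");cv2.imwrite(f"pics/{sys.argv[1]}.png",g)
s=sense();print(s["eef_pos"].round(2),s["contact_force"].round(1))
a=cv2.imread("pics/s1.png").astype(float)
def tip(im):
    im=im.astype(float);y=np.clip(np.minimum(im[...,1],im[...,2])-im[...,0]-25,0,None)
    # last yellow row per needle part right/below of the collar
    p=y[195:235,268:290];return p.max(1).round(0).astype(int)
if sys.argv[1]=="s2": print(tip(a))
print(tip(g))
for st,ce in blobs(masks(g)["yel"],3)+blobs(masks(g)["red"],3):
    if 255<ce[0]<300 and 175<ce[1]<240: print(st,ce)
cv2.imwrite(f"pics/{sys.argv[1]}b.png",np.hstack([cv2.resize(x.astype(np.uint8)[170:245,245:310],(390,450),interpolation=cv2.INTER_CUBIC) for x in(a,g)]))
E
python3 look.py s2
```

```text
[474.36   0.59  62.74] [ 2.2 -0.2  6. ]
[  0   0   0  33 117 130  21   0   0   0 145 166 145 108   0   0   0   0
  96 106 107 147  91  99 133 133 134 159 147 142 148 184 102   0   0   0
   0   0   0   0]
[  0   0   0  32 115 132  15   0   0  89 163 164 148 137   0   0  11  57
 108 136 144 164 133 141 159 173 144 157 179 184   0   0   0   0   0   0
   0   0   0   0]
[269 199   4   2   7] [270.71 199.57]
[272 204   3   5  11] [272.91 206.27]
[275 213   5  12  20] [277.  218.3]
[263 184   7   4  13] [266.08 185.85]
[271 217   6   6  23] [273.26 219.83]
```

View pics/s2b.png

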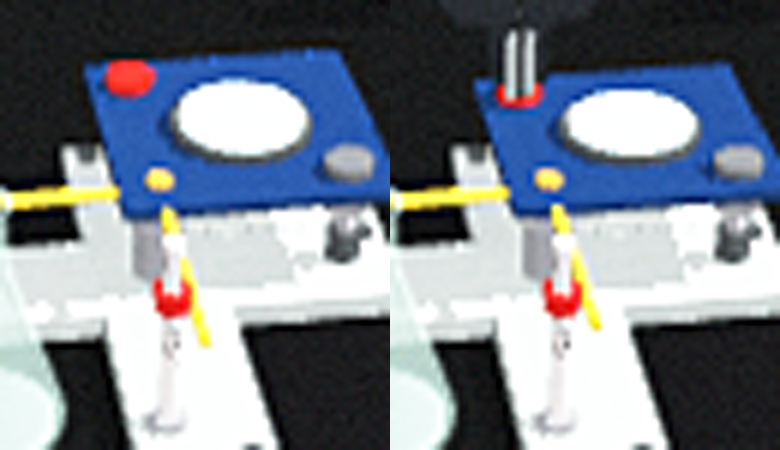

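Call:
{"op": "servo_tool", "data": {"rows": [[0, [-1, 0, 1.4], [0, 0, 0]], [0, [0, 0, 1.4], [0, 0, 0]], [0, [0, 0, 1.2], [0, 0, 0]], [0, [0, 0, 0], [0, 0, 0]], [0, [0, 0, 0], [0, 0, 0]]]}}

```text
clock: 9.05
eef_pos: [474.2, 0.7, 59.1]
tcp_rot: [3.141, -0.001, -0.17]
contact_force: [3.7, -1.1, 7.6]
opening: 0.002
```

```bash
cat > tip.py <<'E'
# subpixel tip: fit shift of rest patch around the tip
import sys
from m import *
c={k:np.array(v) for k,v in get_calibration("scene").items()}
yl=lambda im:np.clip(np.minimum(im[...,1].astype(float),im[...,2])-im[...,0]-15,0,None)
def tip(n):
    y=yl(cv2.imread(f"pics/{n}.png"))[214:234,274:284]; r=y.sum(1); ref=np.median(r[:6]); return r.round(0), ref
for n in sys.argv[1:]:
    r,ref=tip(n);print(n,r.astype(int)," len",(r.sum()/ref).round(2))
E
python3 look.py s3; python3 tip.py s1 s2 s3; python3 - <<'E'
from m import *
f=grab_frame("wrist");cv2.imwrite("pics/w5.png",f)
E
```

```text
[474.24   0.72  59.06] [ 3.5 -0.8  7.5]
[  0   0   0  33 124 125   0   0   0 138 171 136 162 134   0   0  29 107
 142 147 162 142 147 164 168 163 175 188  33   0   0   0   0   0   0   0
   0   0   0   0]
[269 199   4   2   7] [270.71 199.57]
[272 204   3   5  12] [273.08 205.92]
[275 212   5  11  20] [277. 217.]
[263 185   4   4   7] [264.29 187.  ]
[268 185   2   3   4] [268.75 186.25]
[271 217   6   6  23] [273.26 219.7 ]
s1 [219 225 243 194 119 181 164 235 337 296 267 290 340 192   0   0   0   0
   0   0]  len 15.99
s2 [270 322 304 229 192 220 336 302 305 331 271   0   0   0   0   0   0   0
   0   0]  len 12.35
s3 [308 318 342 297 316 337 284 330 271  43   0   0   0   0   0   0   0   0
   0   0]  len 8.98
```

View pics/w5.png

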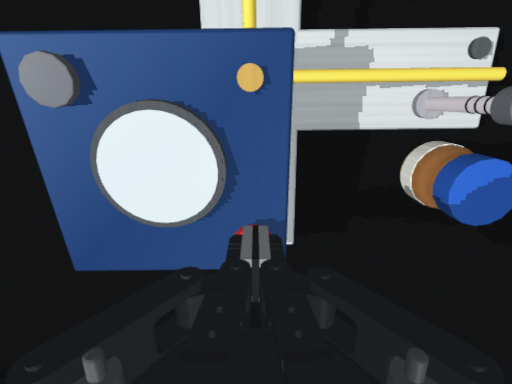

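Call:
{"op": "servo_tool", "data": {"rows": [[0, [-1, 0, 1.2], [0, 0, 0]], [0, [0, 0, 1], [0, 0, 0]], [0, [0, 0, 0.6], [0, 0, 0]], [0, [0, 0, 0], [0, 0, 0]], [0, [0, 0, 0], [0, 0, 0]]]}}

```text
clock: 9.78
eef_pos: [474.2, 0.8, 56.6]
tcp_rot: [3.141, -0.002, -0.17]
contact_force: [4.5, -1.0, 9.0]
opening: 0.002
```

```bash
python3 look.py s4; python3 tip.py s1 s3 s4
```

```text
[474.23   0.83  56.62] [ 5.1 -1.5  8.7]
[  0   0   0  31 123 106   0   0   0 146 172 143 170 133  14  24  98 122
 152 167 158 149 163 172 161 181 186   0   0   0   0   0   0   0   0   0
   0   0   0   0]
[270 199   3   2   6] [271.  199.5]
[272 204   3   5  12] [273.08 205.92]
[275 211   5  11  19] [277.05 216.05]
[266 185   4   4   7] [268.14 187.14]
[262 186   3   3   5] [263.  187.2]
[271 217   6   6  24] [273.38 219.71]
s1 [219 225 243 194 119 181 164 235 337 296 267 290 340 192   0   0   0   0
   0   0]  len 15.99
s3 [308 318 342 297 316 337 284 330 271  43   0   0   0   0   0   0   0   0
   0   0]  len 8.98
s4 [334 341 386 357 401 320 330 278   0   0   0   0   0   0   0   0   0   0
   0   0]  len 7.87
```

View pics/s4b.png

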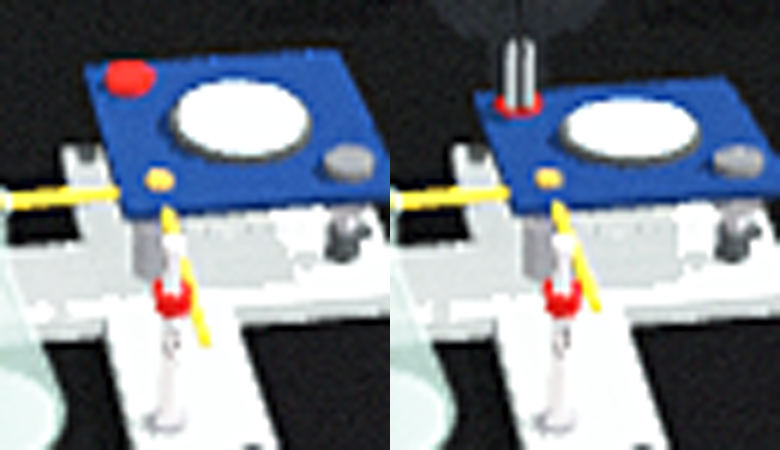

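Call:
{"op": "servo_tool", "data": {"rows": [[0, [1, 0, 0], [0, 0, 0]], [0, [1, 0, 0], [0, 0, 0]], [0, [0, 0, 0], [0, 0, 0]]]}}

```text
clock: 10.2
eef_pos: [474.4, 0.6, 56.1]
tcp_rot: [3.141, 0.001, -0.17]
contact_force: [0.2, -0.8, 8.9]
opening: -0.001
```

```bash
cat > tilt.py <<'E'
# fit mount x,y,yaw,tilt to the plate outline lines in a wrist picture
from m import *
import sys
def edges(f):
    b=masks(f)["blue"];b[:, 330:]=0
    k,l,st,_=cv2.connectedComponentsWithStats(b.astype(np.uint8));b=l==1+st[1:,4].argmax()
    R=[];L=[];T=[];B=[]
    for v in range(60,200,4):
        u=np.where(b[v])[0];R.append((u.max()+.5,v));
        if u.min()>3:L.append((u.min()-.5,v))
    for u in range(70,220,4):
        v=np.where(b[:,u])[0]
        if v.min()>2:T.append((u,v.min()-.5))
        if u>100 and u<170:B.append((u,v.max()+.5))
    return dict(R=np.array(R),L=np.array(L),T=np.array(T),B=np.array(B))
LN=dict(R=((-112,-20),(20,-20)),L=((-112,112),(20,112)),T=((20,-20),(20,112)),B=((-112,-20),(-112,112)))
def run(f,c,free=True):
    E=edges(f)
    def res(p):
        x,y,w,t=p;o=[]
        def W(q):
            X=np.array([q[0],q[1],4.]);X=np.array([X[0]*np.cos(t)+X[2]*np.sin(-t)*1,X[1],X[2]*np.cos(t)+X[0]*np.sin(t)])
            return np.array([x+X[0]*np.cos(w)-X[1]*np.sin(w),y+X[0]*np.sin(w)+X[1]*np.cos(w),60+X[2]])
        for k,(a,b) in LN.items():
            if len(E[k])<5: continue
            a,b=P(c,W(a)),P(c,W(b));d=(b-a)/np.hypot(*(b-a));o.append(((E[k]-a)@np.array([-d[1],d[0]]))/np.sqrt(len(E[k])))
        return np.concatenate(o)
    r=least_squares(res,[560,-12,-.17,0.05],loss="soft_l1");return {k:len(v) for k,v in E.items()},r.x.round(4),np.sqrt((r.fun**2).sum()).round(2)
if __name__=="__main__":
    C=lambda: {k:np.array(v) for k,v in get_calibration("wrist").items()}
    f=grab_frame("wrist");cv2.imwrite("pics/w6.png",f)
    s=sense();print(s["clock"],s["eef_pos"].round(2),s["contact_force"].round(1))
    for n in sys.argv[1:]: print(n,run(cv2.imread(f"pics/{n}.png"),dict(np.load(n+".npz"))))
    e=run(f,C());print("now",e,"rise",118*np.sin(e[1][3]))
    f=cv2.imread("pics/w5.png");c=C();c["world_to_cam"][2,3]+=59.06-s["eef_pos"][2]
    e=run(f,c);print("w5",e,"rise",118*np.sin(e[1][3]))
E
python3 tilt.py w1
```

```text
10.25 [474.41   0.6   56.13] [-0.  -0.3  8.8]Traceback (most recent call last):
  File "tilt.py", line 33, in <module>
    for n in sys.argv[1:]: print(n,run(cv2.imread(f"pics/{n}.png"),dict(np.load(n+".npz"))))
                                   ~~~^^^^^^^^^^^^^^^^^^^^^^^^^^^^^^^^^^^^^^^^^^^^^^^^^^^^^
  File "tilt.py", line 18, in run
    E=edges(f)
  File "tilt.py", line 9, in edges
    u=np.where(b[v])[0];R.append((u.max()+.5,v));
                                  ~~~~~^^
    return umr_maximum(a, axis, None, out, keepdims, initial, where)
ValueError: zero-size array to reduction operation maximum which has no identity
```

```bash
python3 - <<'E'
from m import *
from tilt import run,edges
s=sense();c0={k:np.array(v) for k,v in get_calibration("wrist").items()}
for n,e in(("w4",(463.7,2.8,122.3)),("w5",(474.24,.72,59.06)),("w6",s["eef_pos"])):
    c={k:v.copy() for k,v in c0.items()};R=c["world_to_cam"][:3,:3]
    c["world_to_cam"][:3,3]-=R@(np.array(e)-s["eef_pos"])
    r=run(cv2.imread(f"pics/{n}.png"),c);print(n,r,"rise",(118*np.sin(r[1][3])).round(2))
print(sense()["clock"])
E
```

```text
Traceback (most recent call last):
  File "tilt.py", line 18, in run
    E=edges(f)
  File "tilt.py", line 13, in edges
    if v.min()>2:T.append((u,v.min()-.5))
       ~~~~~^^
ValueError: zero-size array to reduction operation minimum which has no identity
```

```bash
sed -i 's/^        u=np.where(b\[v\])\[0\];/        u=np.where(b[v])[0]\n        if len(u)<40: continue\n        /; s/^        v=np.where(b\[:,u\])\[0\]$/        v=np.where(b[:,u])[0]\n        if len(v)<20: continue/' tilt.py
python3 - <<'E'
from m import *
from tilt import run,edges
s=sense();c0={k:np.array(v) for k,v in get_calibration("wrist").items()}
for n,e in(("w4",(463.7,2.8,122.3)),("w5",(474.24,.72,59.06)),("w6",s["eef_pos"])):
    c={k:v.copy() for k,v in c0.items()};R=c["world_to_cam"][:3,:3]
    c["world_to_cam"][:3,3]-=R@(np.array(e)-s["eef_pos"])
    r=run(cv2.imread(f"pics/{n}.png"),c);print(n,r,"rise",(118*np.sin(r[1][3])).round(2))
E
```

```text
w4 ({'R': 35, 'L': 35, 'T': 35, 'B': 17}, array([ 5.599617e+02, -1.161080e+01, -1.703000e-01,  2.810000e-02]), np.float64(14.4)) rise 3.32
w5 ({'R': 35, 'L': 33, 'T': 38, 'B': 17}, array([ 5.60535e+02, -1.16328e+01, -1.62700e-01,  1.27600e-01]), np.float64(1.85)) rise 15.02
w6 ({'R': 35, 'L': 29, 'T': 38, 'B': 17}, array([ 5.607854e+02, -1.156280e+01, -1.599000e-01,  1.615000e-01]), np.float64(1.69)) rise 18.97
```

Call:
{"op": "servo_tool", "data": {"rows": [[0, [0, 0, 0.3], [0, 0, 0]], [0, [0, 0, 0], [0, 0, 0]], [0, [0, 0, 0], [0, 0, 0]], [0, [0, 0, 0], [0, 0, 0]]]}}

```text
clock: 10.75
eef_pos: [474.4, 0.6, 55.8]
tcp_rot: [3.141, 0.001, -0.17]
contact_force: [0.6, -2.1, 9.0]
opening: 0.001
```

```bash
python3 look.py s5; python3 tip.py s1 s4 s5; python3 - <<'E'
from m import *
from tilt import run
f=grab_frame("wrist");cv2.imwrite("pics/w7.png",f)
r=run(f,{k:np.array(v) for k,v in get_calibration("wrist").items()});print(r,118*np.sin(r[1][3]))
c={k:np.array(v) for k,v in get_calibration("scene").items()}
for t in (0,.12,.15,.16,.17): print(118*np.sin(t),P(c,(560+118*np.cos(t)*.9855,-12.5-118*np.cos(t)*.169,60+118*np.sin(t))).round(2))
E
```

```text
[474.4    0.6   55.85] [-0.  -0.2  9.8]
[  0   0   0  30 120 105   0   0  17 149 177 142 173 116  14  28 104 137
 151 174 153 152 170 145 160 187  99   0   0   0   0   0   0   0   0   0
   0   0   0   0]
[270 199   3   2   6] [271.  199.5]
[272 204   4   5  13] [273.23 206.08]
[275 211   5  11  21] [277.24 216.29]
[263 186   7   4  12] [266.   187.75]
[271 217   6   6  24] [273.38 219.71]
s1 [219 225 243 194 119 181 164 235 337 296 267 290 340 192   0   0   0   0
   0   0]  len 15.99
s4 [334 341 386 357 401 320 330 278   0   0   0   0   0   0   0   0   0   0
   0   0]  len 7.87
s5 [334 338 393 370 380 362 386 186   0   0   0   0   0   0   0   0   0   0
   0   0]  len 7.51
({'R': 35, 'L': 29, 'T': 38, 'B': 17}, array([ 5.607774e+02, -1.155530e+01, -1.604000e-01,  1.652000e-01]), np.float64(1.67)) 19.40505414227223
0.0 [277.3  226.94]
14.126040460092485 [277.43 222.22]
17.633699631884706 [277.44 220.97]
18.799548380481024 [277.44 220.55]
19.96351718990553 [277.45 220.13]
```

Call:
{"op": "servo_tool", "data": {"rows": [[0, [0, 0, 0], [0, 0, 0]], [0, [0, 0, 0], [0, 0, 0]], [0, [0, 0, 0], [0, 0, 0]], [0, [0, 0, 0], [0, 0, 0]], [0, [0, 0, 0], [0, 0, 0]], [0, [0, 0, 0], [0, 0, 0]], [0, [0, 0, 0], [0, 0, 0]], [0, [0, 0, 0], [0, 0, 0]]]}}

```text
clock: 11.85
eef_pos: [474.4, 0.6, 55.8]
tcp_rot: [3.141, 0.001, -0.17]
contact_force: [1.5, -1.1, 8.9]
opening: -0.002
```

Call:
{"op": "servo_tool", "data": {"rows": [[0, [0, 0, -2], [0, 0, 0]], [0, [0, 0, -3], [0, 0, 0]], [0, [0, 0, -3], [0, 0, 0]], [0, [0, 0, -4], [0, 0, 0]], [0, [0, 0, -5], [0, 0, 0]], [0, [0, 0, -15], [0, 0, 0]], [0, [0, 0, -25], [0, 0, 0]], [0, [0, 0, -10], [0, 0, 0]]]}}

```text
clock: 12.85
eef_pos: [474.2, 0.7, 123.9]
tcp_rot: [3.141, 0.001, -0.17]
contact_force: [-0.6, 0.4, -0.3]
opening: 0.001
```

```bash
python3 look.py s6; python3 tip.py s1 s6; python3 - <<'E'
from m import *
a=cv2.imread("pics/s1.png");b=cv2.imread("pics/s6.png");d=cv2.absdiff(a,b).max(2)[178:300,180:350]
print("max diff",d.max(),(d>40).sum(),sense()["clock"])
f=grab_frame("wrist");cv2.imwrite("pics/w8.png",f)
for st,ce in blobs(masks(f)["red"]): print(ce,atz("wrist",ce,70).round(1))
E
```

```text
[474.67   0.65 124.44] [-0.1  0.4  0.6]
[  0   0   0  33 112 131  24   0   0   0 139 163 142 112   0   0   0   0
  97 105 106 151  89  96 136 139 137 152 148 143 150 182 101   0   0   0
   0   0   0   0]
[269 199   5   2   8] [271.   199.62]
[272 205   3   4   9] [272.67 206.56]
[275 213   5  15  21] [277.1  220.24]
[263 180   8   6  40] [266.02 182.42]
[271 217   6   6  24] [273.38 219.88]
s1 [219 225 243 194 119 181 164 235 337 296 267 290 340 192   0   0   0   0
   0   0]  len 15.99
s6 [211 224 246 196 110 183 169 237 337 301 267 291 341 191   0   0   0   0
   0   0]  len 16.24
max diff 89 14 12.9
[253.24 208.91] [473.1   2.3  70. ]
```

View pics/s6b.png

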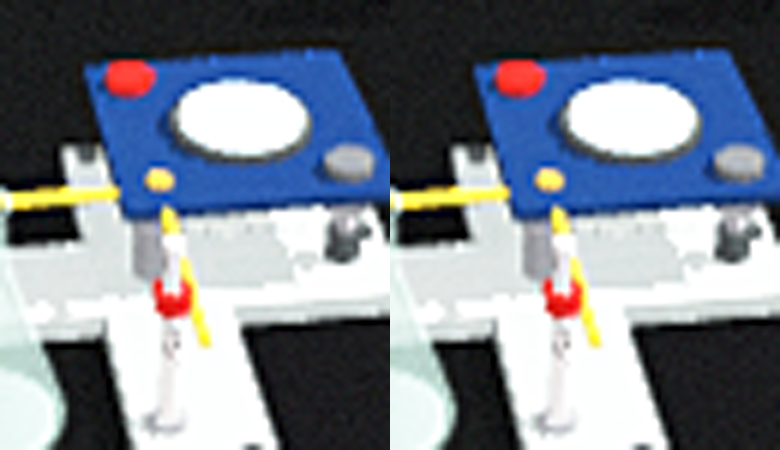

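The plate is back at rest: the needle tip ends at row 227 and the collar is at (273, 220), both as before the press. The mount has not shifted and the arm is clear.

```bash
python3 -c "
from rig import *
print(sign_off())"
```

```text
the job is handed in; nothing more can be done
None
```

I pressed the red pad straight down with closed fingertips at about 9 N and held it there for about 1.6 s. I then released it slowly and raised the arm to about 124 mm. I signed off at about 13 s of the 38 s allowed.

**Collar height:** The wrist pictures, fitted along the scale post, put the red collar about 19 to 20 mm above the pointer's rest height. The scene camera suggested slightly more, about 20.5 mm.

**Pointer rise during the hold:** The two measurements differ by about 1.4 mm. The wrist camera's fit of the plate tilt gave 19.4 mm (0.165 rad), and the scene camera gave about 18 mm. I took that as level with the collar and not clearly past it, to within about 1 to 2 mm. A rough estimate from the fingertip height spans about 18.5 to 21 mm, depending on where on the pad they touched, so it does not settle the difference.

**After release:** In the scene picture the pointer tip, pad and collar are at the same pixels as before the press. Contact force is back to about 0 N. I saw no shift of the mount, and the fingertips stayed clear of the mirror and the grey pad. I did not compare the objects farther away on the bench afterwards.

**One deviation:** Small sideways corrections built up about 5 N of sideways force on the pad partway through the press. I eased this off before the hold.

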